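Push the marble display case home into the corner of the zinc shelf

ROBOT

A 6-joint arm with a two-finger parallel gripper is mounted at the origin on the work surface. World frame = base frame: x ahead of the robot, y to its left, z up, the work surface at z = 0. Lengths are in m, angles in rad, forces in N, time in s.
With the tool pointing down it reaches from about 0.4 to 0.925 m from the base axis. Payload 12.5 kg.
Tool frame: the origin (TCP) lies midway between the tips of the shut fingers; the grasp point (between the pads) lies 19 mm behind it (ctrl.tcp_to_grasp is the distance from the TCP to the grasp point, in m); z points along the fingers, y is the line along which they close (so a half turn about z gives the same grasp; the last joint's range is limited). The gripper opens to 95 mm and grips with 3 to 60 N. Pads are 20 mm wide; open, the fingers measure 119 mm over their backs; the gripper's body (75 mm by 180 mm) begins 59 mm behind the grasp point.
Start: joints at [-1.28, 0.491, 1.559, -0, 1.092, -0.106], TCP at [0.242, -0.576, 0.215] pointing down, gripper open.
Joint ranges: [-3.1, 3.1], [-0.84, 2.19], [0.05, 2.79], [-1.13, 4.28], [0.06, 2.93], [-2.69, 2.69]. Speed limits (rad/s): [2.22, 2.22, 2.79, 3.14, 3.14, 3.14].

INTERFACE

Orientations are given as a rotation vector (axis times angle).
In Python, from plant import ctrl gives the robot as it stands.
- The arm moves only by the tool carry_out, never from a script. Its argument "targets" is a list of rows, each a list of 4 numbers: the shift along the tool's x, y, z as a fraction of full scale, then the turn about the tool's z as a fraction of full scale. In form: [[x, y, z, yaw], ...]. A call has 1 to 20 rows; each row is the pose to reach, as a shift and turn from the pose commanded when the call began, along the tool's axes at that moment; what a row does not reach only later rows make up. Full scale, the value 1, is 300 mm for a shift and 45 degrees for a turn. A row lasts 1/12 s, in which the tool goes at most 41.7 mm and 7.16 degrees, less where a joint would pass 70% of its speed; a pose out of reach is approached as far as the arm can. A call with a number of a shift or a turn outside -1 to 1 is refused whole. A call with a gripper value outside its range is refused whole. "fingers" is the opening, from 0 (shut) to 1 (fully open), set as the call begins (left out, the last holds). The fingers move at their own pace and stop on an object; "squeeze" is the grip in N (left out, the last holds). Time passes only in rows, so rows that repeat a pose let the fingers close. It gives the time, the measured TCP pose, the force, the opening and the grip force at its end, in the units of the state.
- ctrl.sense(): the state, without advancing time (a new reading comes with each control period).
- ctrl.grab_frame(name): name is "scene" or "top" or "wrist"; returns a dict with "color" (420x560x3 uint8, red, green, blue), "camera_matrix" (3x3 intrinsics, pixels), "k1" (the pictures are not rectified: a ray, as slopes to the right and down, at radius r is drawn at 1 + k1 r^2 times it, then the intrinsics apply), "R" (3x3) and "t" (3): a world point X has camera coordinates R X + t; the wrist camera has in their place "T_tool_cam" (4x4, takes a point from camera to tool coordinates, whose origin is the TCP and whose axes are the flange's). Camera axes: x right, y down, z forward; pixel columns grow to the right and rows downward; lengths in m; the calibration is good to about 2 mm. A picture is of the moment at which its call begins: read the wrist's pose just before it. There is no depth.
- ctrl.close_job(): hands the job in; it is judged then, once.
Trained networks look in the newest picture that a camera, given by its name, has taken for a name from the list of things; names that differ only in an ending like _2 or _b are one class to them, and where a whole thing is asked for, a point or a joint stands for the part that bears it (a point fixed in the world has none). Each returns a list of dicts, best first, with "p" (0 to 1); they miss things now and then, are a little off and sometimes report something else, mostly with a low value. They report only what shows in the picture. A call takes as long as a camera call. They do not tell look-alikes from the thing itself.
- ctrl.masks_of(query, camera): "region" (420x560 bool, what is visible of it) and "extent" ([left, top, right, bottom] in pixels, round what is visible of it).
- ctrl.spot_point(query, camera): "xy" ([column, row] in pixels: a listed point, or the origin of a listed thing).
The state is a dict: "t": time; "qpos": joint angles; "joint_velocities": joint speeds; "joint_torque": joint torques, N m; "tcp_pos": TCP position; "tcp_rot": TCP orientation; "contact_force": force on the tool from outside, world axes, zero at the start; "moment": the same for the moment, N m; "opening": opening from 0.0 (shut) to 1.0 (fully open); "gripper_force": force on a finger pad.
Only numpy, scipy, OpenCV 4.12 (cv2) and the standard library are available. Lean on these libraries where they do the work, as an engineer would, in place of code of your own. Each camera call takes 0.05 s, during which the arm holds its last target. There are 200 camera calls.

TASK

A customer has left the glass-topped marble display case crooked and jutting towards the front of the zinc shelf. Push it back along the shelf with your fingers until it sits square in the shelf's corner, its back edge flush against the back rail and its left end flush against the end rail. Slide it gently without picking it up or tipping it, and leave the mug, the dish and the vial standing where they are.

Things in the scene. Friction and masses are not known exactly. Their poses are not given: they have to be found in the camera images.
- case: wooden marble display case, glass-topped over coloured marbles, closed: 120 mm (x) by 180 mm (y) by 34 mm high, 0.4 to 0.75 kg, loose, flat on the shelf. Origin: centre of its underside; x points to its back edge, y to its left end. Starts up to 0.3 rad crooked and 45 to 105 mm short of home both ways; may overhang the front. Sliding it takes 2 to 6 N, with jolts of 15 N or more if met fast.
- corner (a point): inner corner of the fixed zinc shelf, on the deck (60 mm above the table), where both rails' faces meet. Axes of the shelf: x towards the back rail, y left towards the end rail. Back rail's face: plane x = 0; end rail's face: plane y = 0; both stand 40 mm above the deck. The shelf's open front edge is at x = -200 mm. The case at home has its origin at x = -60, y = -90 mm here, turned 0.
- mug: bystander: chipped teal enamel mug, 72 mm across, 76 mm high, its handle reaching 63 mm from the axis towards its own -y (away from the end rail); loose on the shelf, right of the case. Origin at the centre of its underside.
- dish: bystander: frosted glass dish with a few marbles, 80 mm across at the rim, 26 mm high; loose on the shelf, right of the case. Origin at the centre of its underside.
- vial: bystander: cork-stoppered glass vial of yellow marbles, 32 mm across, 82 mm high, easily tipped; loose on the shelf, right of the case. Origin at the centre of its underside.
- shelf: the fixed zinc shelf, axes as the corner's; origin at table height, 100 mm in -x and 250 mm in -y from the corner. Deck 200 mm deep and 630 mm long to the right of the end rail. Back rail 45 mm wide, end rail 18 mm. A magnetic strip on the back rail's top holds two steel balls and a scoop (all fixed), up to 70 mm above the deck, 270 to 600 mm right of the corner.
There are look-alikes about, which are no part of the job. Leave any purple or yellow look-alike of the case alone.

How it is judged:
At the end, for the whole second after the job is handed in: The case lies flat and still on the shelf deck in the corner: its middle within 4 mm of touching the back rail and within 4 mm of touching the end rail, square to the rails within 2 degrees. The mug, the dish and the vial stand within 10 mm of where they were (x of case in the frame of corner above -0.064 m and y of case in the frame of corner above -0.094 m and z of case in the frame of corner between -0.003 and 0.003 m and angle between the x axis of case and the x axis of corner, either way round below 0.035 rad and angle between case's own z axis and vertical below 0.03 rad and linear speed of case below 0.01 m/s and distance of each of mug, dish, vial from where it was at the start of the episode below 0.01 m).
It fails at once if the case is picked up (its underside more than 6 mm above the deck) (z of case in the frame of corner above 0.006 m).
It fails at once if the case is tipped (more than 4 degrees) (angle between case's own z axis and vertical above 0.07 rad).
It fails at once if the case is shoved or thrown rather than slid gently (faster than 0.4 m/s) (linear speed of case above 0.4 m/s).
It fails at once if the mug, the dish or the vial is moved (more than 10 mm) or tipped (distance of any of mug, dish, vial from where it was at the start of the episode above 0.01 m or angle between any of mug, dish, vial's own z axis and vertical above 0.3 rad).
It fails at once if the case is pushed with the arm or the gripper's body instead of the fingers (contact force between the arm and case above 1 N).
It also fails if it takes over 54 s, if anything falls off the work surface, if the arm or the gripper's body presses on something with over 40 N, if the wrist force passes 120 N, or if a joint passes its speed limit or range.

## Working session

There is one attempt and no reset: what is moved stays moved. The work goes in short steps, Python scripts to look and compute and a tool call to move; the robot and the scene stay as the last step left them, time stands still between calls to the robot, and variables do not carry over. Pictures are saved under pics/ and viewed, at most 10 in all, crops included, and the job is handed in when it is done.

Besides the shell and the picture viewer there is one more tool, called after "Call:" by a JSON object that holds its "op" and its "data", one argument or row to a line. carry_out: Moves the arm, as the interface text tells. Shift numbers are shares of 300 mm and turn numbers shares of 45 degrees, none past 1 either way. Its arguments: {"type":"object","properties":{"targets":{"type":"array"},"fingers":{"type":"number"},"squeeze":{"type":"number"}},"required":["targets"]}

```bash
ls; mkdir -p pics; python3 - <<'E'
from plant import ctrl
import cv2,numpy as np
s=ctrl.sense();print(s)
for c in ["top","scene"]:
    f=ctrl.grab_frame(c);cv2.imwrite(f"pics/{c}0.png",f["color"][:,:,::-1])
    print(c,f["camera_matrix"],f["k1"],f["R"],f["t"])
    for q in ["case","corner","mug","dish","vial","shelf"]:
        print(q,[(np.round(d["xy"],1),round(d["p"],2)) for d in ctrl.spot_point(q,c)],[(np.round(d["extent"]),round(d["p"],2)) for d in ctrl.masks_of(q,c)] if q!="corner" else "")
E
```

```text
pics
{'t': 0.0, 'qpos': array([-1.27960440e+00,  4.91543522e-01,  1.55946254e+00,  1.94851118e-06,
        1.09169594e+00, -1.05590861e-01]), 'joint_velocities': array([ 2.26738481e-05, -7.39459005e-04,  2.77937957e-04, -1.18002953e-03,
       -1.48695348e-03,  1.14067959e-03]), 'joint_torque': array([ 1.19022850e-03, -6.12643147e+01, -2.58180231e+01,  6.93530194e-02,
        4.82251926e-02, -1.10768869e-04]), 'tcp_pos': array([ 0.24148776, -0.57619148,  0.21406721]), 'tcp_rot': array([-3.07888718e+00, -6.18965339e-01,  1.58719065e-04]), 'contact_force': array([-0.41553765,  0.10615044,  1.17417679]), 'moment': array([ 0.01340114, -0.02187321,  0.02042399]), 'gripper_force': 0.0, 'opening': 1.0009046397946466}
top [[384.2624304    0.         274.90868096]
 [  0.         384.2624304  206.1008966 ]
 [  0.           0.           1.        ]] -0.0651005551614831 [[-0.02680537 -0.99913499 -0.03179215]
 [-0.98285123  0.03214621 -0.18157667]
 [ 0.1824416   0.02637972 -0.98286274]] [0.02776652 0.56355785 0.83581751]
case [(array([130.1, 242.4]), 0.91), (array([312.2, 298.7]), 0.89), (array([
[... 960 characters left out ...]
42.8]), 0.88), (array([280.9, 236.4]), 0.69), (array([362.6, 185.5]), 0.64)] [(array([234., 196., 326., 268.]), 0.79), (array([390., 203., 465., 283.]), 0.79), (array([340., 156., 389., 215.]), 0.72), (array([242., 141., 300., 202.]), 0.61)]
corner [(array([338.6, 299.7]), 0.68), (array([111.5, 223.2]), 0.67)] 
mug [(array([167.3, 235.1]), 0.76)] [(array([139., 204., 176., 247.]), 0.83)]
dish [(array([110.7, 221.8]), 0.78)] [(array([ 97., 204., 128., 232.]), 0.83)]
vial [(array([150. , 200.9]), 0.65)] [(array([142., 175., 160., 203.]), 0.53)]
shelf [(array([243.8, 248.8]), 0.71), (array([149.3, 202.7]), 0.44)] [(array([ 68., 174., 364., 324.]), 0.67), (array([137., 202., 176., 248.]), 0.41)]
```

View pics/top0.png

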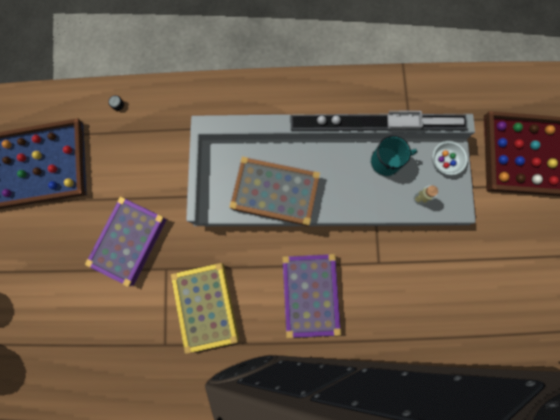

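View pics/scene0.png

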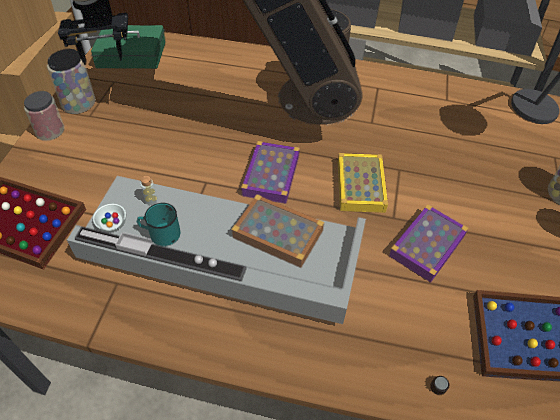

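Candidates: wooden case on the shelf, top (275,190). Look-alikes are the purple cases at (125,242) and (312,297), the yellow one at (205,307), and the red and blue trays at the edges. I choose the wooden one on the shelf and check it in a rectified close crop.

```bash
cat > h.py <<'E'
from plant import ctrl
import cv2,numpy as np
def proj(f,P,R=None,t=None):
    R=f["R"] if R is None else R; t=f["t"] if t is None else t
    return cv2.projectPoints(np.float64(P).reshape(-1,1,3),cv2.Rodrigues(R)[0],np.float64(t),f["camera_matrix"],np.array([f["k1"],0,0,0.]))[0][:,0]
def plane(f,uv,z):
    r=cv2.undistortPoints(np.float64(uv).reshape(-1,1,2),f["camera_matrix"],np.array([f["k1"],0,0,0.]))[:,0]
    d=np.c_[r,np.ones(len(r))]@f["R"]; C=-f["R"].T@f["t"]
    return (C+d*((z-C[2])/d[:,2])[:,None])[:,:2]
def ortho(f,x1,y1,w,h,z,s=1000):  # image: right=-y, up=+x ; x1,y1 = top-left world
    u,v=np.meshgrid(np.arange(w),np.arange(h))
    P=np.stack([x1-v/s,y1-u/s,np.full(u.shape,z)],-1).reshape(-1,3)
    m=proj(f,P).reshape(h,w,2).astype(np.float32)
    return cv2.remap(f["color"],m[...,0],m[...,1],cv2.INTER_CUBIC)
E
python3 - <<'E'
from h import *
f=ctrl.grab_frame("top")
print(plane(f,[[190,117],[472,114],[474,226],[188,220]],.1),plane(f,[[208,137],[210,222],[474,226]],.06))
for n,q,z in [("mug",(387.5,162.4),.06),("dish",(445.4,159.5),.06),("vial",(418.6,199.5),.06)]: print(n,plane(f,[q],z))
reg=None
for d in ctrl.masks_of("case","top"):
    e=d["extent"]
    if e[0]>200 and e[3]<240: reg=d["region"]
print(reg is not None)
if reg is not None:
    p=np.argwhere(reg)[:,::-1]; w=plane(f,p,.094); r=cv2.minAreaRect((w*1000).astype(np.float32));print(r,cv2.boxPoints(r))
x1,y1=plane(f,[[185,105]],.1)[0];x1=round(x1,2);y1=round(y1,2);print(x1,y1)
o=ortho(f,x1,y1,375,290,.1,1000);cv2.imwrite("pics/o1.png",cv2.resize(o,None,fx=2,fy=2)[:,:,::-1])
E
```

```text
[[ 0.77134776  0.20064936]
 [ 0.75551439 -0.44883727]
 [ 0.49730751 -0.42039265]
 [ 0.53048724  0.20109335]] [[ 0.73594298  0.16634307]
 [ 0.53052176  0.16035744]
 [ 0.50192286 -0.44018009]]
mug [[ 0.65765345 -0.25450968]]
dish [[ 0.66052791 -0.39140371]]
vial [[ 0.56726374 -0.31873135]]
True
((590.5393676757812, 11.225006103515625), (183.10052490234375, 125.20499420166016), 75.5702896118164) [[507.09814  -61.83717 ]
 [628.3534   -93.03726 ]
 [673.9806    84.287186]
 [552.72534  115.487274]]
0.8 0.21
```

View pics/o1.png

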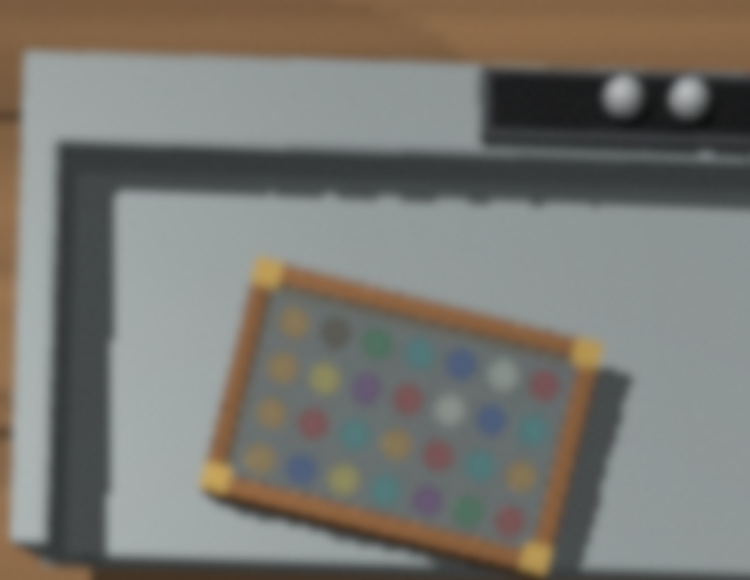

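The crop confirms a wooden case with coloured marbles. Its corners are at crop (265,258), (603,343), (540,573) and (203,490). The rails' top inner corner is near crop (60,143). Next I refine the rail lines and compute the approach.

```bash
cat >> h.py <<'E'
def rails(f,x1=.8,y1=.21):
    g=cv2.GaussianBlur(cv2.cvtColor(ortho(f,x1,y1,750,580,.1,2000),cv2.COLOR_RGB2GRAY),(0,0),3).astype(float)
    gv=np.gradient(g,axis=0);gu=np.gradient(g,axis=1)
    U=np.arange(90,460);V=np.arange(170,530)
    vb=np.argmin(gv[120:172,U],0)+120; ub=np.argmin(gu[V,35:75],1)+35
    vo=np.argmax(gv[35:80,U],0)+35; uo=np.argmax(gu[V,2:34],1)+2
    def fit(a,b):
        p=np.polyfit(a,b,1)
        for _ in range(3):
            k=abs(np.polyval(p,a)-b)<2; p=np.polyfit(a[k],b[k],1)
        return p,k.mean()
    for n,a,b in [("back",U,vb),("end",V,ub),("backout",U,vo),("endout",V,uo)]: print(n,*fit(a,b))
    pb=fit(U,vb)[0];pe=fit(V,ub)[0]
    u=(pe[0]*pb[1]+pe[1])/(1-pe[0]*pb[0]);v=pb[0]*u+pb[1]
    return x1-v/2000,y1-u/2000,-pb[0],pe[0]
S0=(0,0,0)
def toS(p,S):
    c,s=np.cos(S[2]),np.sin(S[2]); d=np.asarray(p)[...,:2]-S[:2]
    return d@np.array([[c,-s],[s,c]])
def caserect(f):
    for d in ctrl.masks_of("case","top"):
        e=d["extent"]
        if e[0]>185 and e[3]<240:
            w=plane(f,np.argwhere(d["region"])[:,::-1],.094); b=cv2.boxPoints(cv2.minAreaRect((w*1000).astype(np.float32)))/1000
            return b
E
python3 - <<'E'
from h import *
f=ctrl.grab_frame("top")
r=rails(f);print(r)
s=ctrl.sense();print(s["t"],s["tcp_pos"])
E
```

```text
back [2.77220887e-02 1.39807568e+02] 0.9405405405405406
end [-2.65008599e-02  6.00694419e+01] 0.9472222222222222
backout [3.11381426e-02 4.75457570e+01] 0.927027027027027
endout [-0.02901933 23.12794826] 0.975
(np.float64(0.7293155196189904), np.float64(0.1818384785664725), np.float64(-0.027722088668785692), np.float64(-0.02650085985919579))
1.35 [ 0.24156374 -0.57643776  0.21467813]
```

Call:
{"op": "carry_out", "data": {
  "targets": [
    [0.747,-0.755,0,0],
    [0.747,-0.755,0,0],
    [0.747,-0.755,0,0],
    [0.747,-0.755,0,0],
    [0.747,-0.755,0,0],
    [0.747,-0.755,0,0],
    [0.747,-0.755,0,0],
    [0.747,-0.755,0,0],
    [0.747,-0.755,0,0],
    [0.747,-0.755,0,0]
  ],
  "fingers": 1
}}

```text
t: 2.18
tcp_pos: [0.3613, -0.2801, 0.215]
tcp_rot: [3.078, 0.623, 0.001]
contact_force: [0.9, 0.7, -0.0]
opening: 1.001
gripper_force: 0.0
```

Call:
{"op": "carry_out", "data": {
  "targets": [
    [0.747,-0.755,0,0.541],
    [0.747,-0.755,0,0.541],
    [0.747,-0.755,0,0.541],
    [0.747,-0.755,0,0.541],
    [0.747,-0.755,0,0.541],
    [0.747,-0.755,0,0.541],
    [0.747,-0.755,0,0.541],
    [0.747,-0.755,0,0.541],
    [0.747,-0.755,0,0.541],
    [0.747,-0.755,0,0.541],
    [0.747,-0.755,0,0.541]
  ]
}}

```text
t: 3.1
tcp_pos: [0.4799, 0.0137, 0.2144]
tcp_rot: [3.141, -0.044, -0.001]
contact_force: [0.5, 0.0, 0.0]
opening: 0.997
gripper_force: 0.0
```

```bash
cat >> h.py <<'E'
S=np.array([.7293,.1818,-.028])
from scipy.spatial.transform import Rotation as Ro
def st():
    s=ctrl.sense();R=Ro.from_rotvec(s["tcp_rot"]).as_matrix()
    c,n=np.cos(S[2]),np.sin(S[2]);F=s["contact_force"]
    print("t",s["t"],"S mm",np.round(toS(s["tcp_pos"],S)*1000,1),"z",round(s["tcp_pos"][2]*1000,1),"yaw rel deg",round(np.degrees(np.arctan2(R[1,0],R[0,0])-S[2]),2),"F_s",np.round([c*F[0]+n*F[1],-n*F[0]+c*F[1],F[2]],1),"open",round(s["opening"],2))
E
python3 -c "
from h import *
st()"
```

```text
t 3.1 S mm [-244.6 -175. ] z 214.4 yaw rel deg 0.01 F_s [0.5 0.1 0. ] open 1.0
```

Call:
{"op": "carry_out", "data": {
  "targets": [
    [0,0,0.1,0],
    [0,0,0.2,0],
    [0,0,0.3,0],
    [0,0,0.4,0],
    [0,0,0.45,0],
    [0,0,0.48,0],
    [0,0,0.48,0],
    [0.02,0,0.48,0],
    [0.03,0,0.48,0],
    [0.04,0,0.48,0],
    [0.05,0,0.48,0],
    [0.06,0,0.48,0],
    [0.067,0,0.48,0],
    [0.073,0,0.48,0],
    [0.08,0,0.48,0],
    [0.087,0,0.48,0],
    [0.093,0,0.48,0],
    [0.1,0,0.48,0],
    [0.107,0,0.48,0],
    [0.113,0,0.48,0]
  ]
}}

```text
t: 4.77
tcp_pos: [0.5134, 0.0136, 0.0705]
tcp_rot: [3.141, -0.045, -0.002]
contact_force: [-3.0, -1.3, 0.9]
opening: 1.001
gripper_force: 1.5
```

```bash
python3 - <<'E'
from h import *
st()
f=ctrl.grab_frame("top");cv2.imwrite("pics/o2.png",cv2.resize(f["color"][90:260,170:480],None,fx=2.5,fy=2.5)[:,:,::-1])
E
```

```text
t 4.7667 S mm [-211.1 -174.2] z 70.5 yaw rel deg -0.02 F_s [-3.  -1.4  0.9] open 1.0
```

View pics/o2.png

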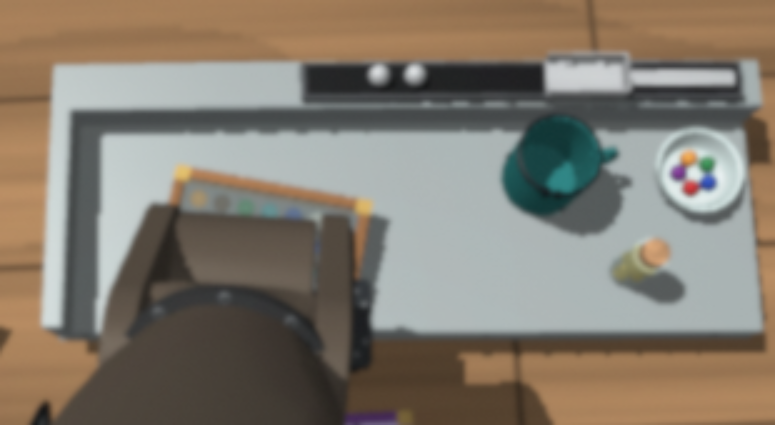

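The gripper is behind the case's front edge, pushing with about 3 N. The case's back edge, from (182,172) to (365,205) in the crop, is already turning. I continue.

Call:
{"op": "carry_out", "data": {
  "targets": [
    [0.008,0,0,0],
    [0.016,0,0,0],
    [0.024,0,0,0],
    [0.032,0,0,0],
    [0.04,0,0,0],
    [0.048,0,0,0],
    [0.056,0,0,0],
    [0.064,0,0,0],
    [0.072,0,0,0],
    [0.08,0,0,0],
    [0.088,0,0,0],
    [0.096,0,0,0],
    [0.104,0,0,0],
    [0.112,0,0,0],
    [0.12,0,0,0],
    [0.128,0,0,0],
    [0.136,0,0,0],
    [0.144,0,0,0],
    [0.152,0,0,0],
    [0.16,0,0,0]
  ]
}}

```text
t: 6.48
tcp_pos: [0.5618, 0.0123, 0.0706]
tcp_rot: [3.141, -0.044, -0.0]
contact_force: [-4.3, 0.7, 0.0]
opening: 0.996
gripper_force: 1.6
```

```bash
python3 - <<'E'
from h import *
st()
f=ctrl.grab_frame("top");cv2.imwrite("pics/o3.png",cv2.resize(f["color"][90:260,170:480],None,fx=2.5,fy=2.5)[:,:,::-1])
E
```

```text
t 6.4833 S mm [-162.7 -174.1] z 70.6 yaw rel deg 0.01 F_s [-4.4  0.6  0. ] open 1.0
```

View pics/o3.png

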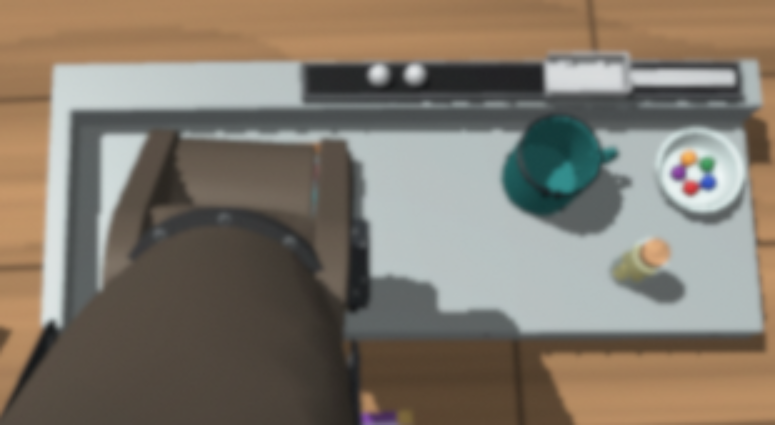

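The case is hidden under the arm and the bystanders are untouched. The force is a steady 4.4 N. I advance near the rail, then creep.

Call:
{"op": "carry_out", "data": {
  "targets": [
    [0.008,0,0,0],
    [0.016,0,0,0],
    [0.024,0,0,0],
    [0.032,0,0,0],
    [0.04,0,0,0],
    [0.048,0,0,0],
    [0.056,0,0,0],
    [0.064,0,0,0],
    [0.072,0,0,0],
    [0.08,0,0,0],
    [0.085,0,0,0],
    [0.09,0,0,0],
    [0.094,0,0,0],
    [0.097,0,0,0],
    [0.1,0,0,0]
  ]
}}

```text
t: 7.78
tcp_pos: [0.5917, 0.0114, 0.0706]
tcp_rot: [3.141, -0.044, -0.0]
contact_force: [-5.1, -0.2, 1.5]
opening: 0.998
gripper_force: 2.1
```

Call:
{"op": "carry_out", "data": {
  "targets": [
    [0.002,0,0,0],
    [0.004,0,0,0],
    [0.006,0,0,0]
  ]
}}

```text
t: 8.03
tcp_pos: [0.5922, 0.0114, 0.0706]
tcp_rot: [-3.141, 0.044, 0.005]
contact_force: [-14.5, -1.6, 8.7]
opening: 0.998
gripper_force: 6.9
```

```bash
python3 -c "
from h import *
st()"
```

```text
t 8.0333 S mm [-132.3 -174.2] z 70.6 yaw rel deg -0.01 F_s [-14.4  -2.    8.7] open 1.0
```

Call:
{"op": "carry_out", "data": {
  "targets": [
    [-0.02,0,0,0],
    [-0.05,0,0,0],
    [-0.1,0,0,0],
    [-0.2,0,-0.1,0],
    [-0.3,0,-0.2,0],
    [-0.4,0,-0.3,0],
    [-0.5,0,-0.4,0],
    [-0.5,0,-0.4,0],
    [-0.5,0,-0.4,0]
  ]
}}

```text
t: 8.78
tcp_pos: [0.4434, 0.0156, 0.1925]
tcp_rot: [3.141, -0.044, 0.008]
contact_force: [-0.2, 0.2, -0.9]
opening: 1.003
gripper_force: 0.0
```

```bash
cat >> h.py <<'E'
def look(name):
    f=ctrl.grab_frame("top");st();b=caserect(f)
    if b is not None:
        p=toS(b,S)*1000;e=p[np.argsort(p[:,1])];dl=e[3:1:-1].mean(0)-e[:2].mean(0)
        print("rect S",np.round(p,1).tolist(),"centre",np.round(p.mean(0),1),"yaw deg",np.degrees(np.arctan2(-dl[0],dl[1])))
    for q in ["mug","dish","vial"]:
        d=ctrl.spot_point(q,"top")
        if d: print(q,np.round(plane(f,[d[0]["xy"]],.06),4))
    o=ortho(f,.8,.21,375,290,.094,1000)
    cv2.imwrite(f"pics/{name}.png",cv2.resize(o,None,fx=2,fy=2)[:,:,::-1])
E
python3 -c "
from h import *
look('o4')"
```

```text
t 8.8333 S mm [-280.5 -174.2] z 191.3 yaw rel deg -0.01 F_s [-0.4 -0.6 -0.2] open 1.0
rect S [[-127.7, -252.5], [-1.3, -253.2], [-0.3, -72.1], [-126.6, -71.4]] centre [ -64.  -162.3] yaw deg -0.33780933051203155
mug [[ 0.6663 -0.2583]]
dish [[ 0.6583 -0.3992]]
vial [[ 0.5713 -0.3159]]
```

View pics/o4.png

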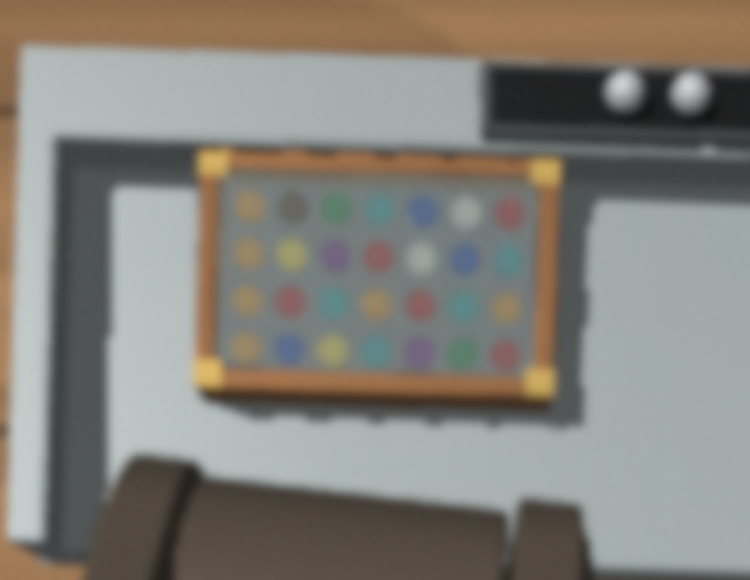

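The picture shows the case square against the back rail, with its right end at about y_s = -252 mm and its corners at crop (215,150), (560,158), (540,400) and (200,390). The next push is to the left, with a narrower finger spread.

Call:
{"op": "carry_out", "data": {
  "targets": [
    [0.73,0.37,0,-1],
    [0.73,0.37,0,-1],
    [0.73,0.37,0,-1],
    [0.73,0.37,0,-1],
    [0.73,0.37,0,-1],
    [0.73,0.37,0,-1],
    [0.73,0.37,0,-1],
    [0.73,0.37,0,-1],
    [0.73,0.37,0,-1]
  ],
  "fingers": 0.5
}}

```text
t: 9.78
tcp_pos: [0.659, -0.1014, 0.1887]
tcp_rot: [-2.919, -1.158, 0.004]
contact_force: [-0.4, 0.5, -0.0]
opening: 0.507
gripper_force: 0.0
```

Call:
{"op": "carry_out", "data": {
  "targets": [
    [0,0,0,-1],
    [0,0,0,-1],
    [0,0,0,-1],
    [0,0,0,-1],
    [0,0,0,-1],
    [0,0,0,-1],
    [0,0,0,-1],
    [0,0,0,-1],
    [0,0,0,-1]
  ]
}}

```text
t: 10.53
tcp_pos: [0.6589, -0.101, 0.1906]
tcp_rot: [-2.255, -2.187, 0.0]
contact_force: [-0.3, -0.6, 0.4]
opening: 0.496
gripper_force: 0.0
```

```bash
python3 -c "
from h import *
st();print(ctrl.sense()['qpos'])"
```

```text
t 10.5333 S mm [ -62.4 -284.6] z 190.6 yaw rel deg 89.85 F_s [-0.3 -0.6  0.4] open 0.5
[-2.51055666e-01  5.73199622e-01  1.47527859e+00 -4.02976018e-05
  1.09340555e+00 -2.20504699e-01]
```

Call:
{"op": "carry_out", "data": {
  "targets": [
    [0,0,0.1,0],
    [0,0,0.2,0],
    [0,0,0.3,0],
    [0,0,0.36,0],
    [0,0,0.4,0],
    [0,0,0.4,0],
    [0.015,0,0.4,0],
    [0.03,0,0.4,0],
    [0.045,0,0.4,0],
    [0.055,0,0.4,0],
    [0.06,0,0.4,0],
    [0.065,0,0.4,0],
    [0.07,0,0.4,0],
    [0.075,0,0.4,0],
    [0.08,0,0.4,0],
    [0.087,0,0.4,0],
    [0.094,0,0.4,0],
    [0.101,0,0.4,0],
    [0.108,0,0.4,0],
    [0.115,0,0.4,0]
  ]
}}

```text
t: 12.2
tcp_pos: [0.6605, -0.0679, 0.071]
tcp_rot: [2.252, 2.189, -0.001]
contact_force: [-1.7, -5.2, 2.2]
opening: 0.5
gripper_force: 2.8
```

Call:
{"op": "carry_out", "data": {
  "targets": [
    [0.007,0,0,0],
    [0.014,0,0,0],
    [0.021,0,0,0],
    [0.028,0,0,0],
    [0.035,0,0,0],
    [0.042,0,0,0],
    [0.049,0,0,0],
    [0.056,0,0,0],
    [0.063,0,0,0],
    [0.07,0.001,0,0],
    [0.077,0.001,0,0],
    [0.084,0.001,0,0],
    [0.091,0.001,0,0],
    [0.098,0.001,0,0],
    [0.105,0.001,0,0],
    [0.112,0.001,0,0],
    [0.119,0.001,0,0],
    [0.126,0.001,0,0],
    [0.133,0.001,0,0],
    [0.14,0.001,0,0]
  ]
}}

```text
t: 13.87
tcp_pos: [0.6617, -0.0261, 0.0709]
tcp_rot: [2.252, 2.189, -0.002]
contact_force: [-2.1, -6.9, 4.4]
opening: 0.501
gripper_force: 3.5
```

```bash
python3 -c "
from h import *
st()"
```

```text
t 13.8667 S mm [ -61.8 -209.7] z 70.9 yaw rel deg 89.98 F_s [-2.  -7.   4.4] open 0.5
```

Call:
{"op": "carry_out", "data": {
  "targets": [
    [0.007,0,0,0],
    [0.014,0,0,0],
    [0.021,0,0,0],
    [0.028,0,0,0],
    [0.035,0,0,0],
    [0.04,0,0,0],
    [0.045,0,0,0],
    [0.049,0,0,0],
    [0.052,0,0,0],
    [0.055,0,0,0]
  ]
}}

```text
t: 14.7
tcp_pos: [0.6621, -0.0096, 0.0709]
tcp_rot: [2.252, 2.189, -0.002]
contact_force: [-2.8, -6.7, 3.2]
opening: 0.499
gripper_force: 3.5
```

Call:
{"op": "carry_out", "data": {
  "targets": [
    [0.003,0,0,0],
    [0.006,0,0,0],
    [0.008,0,0,0],
    [0.008,0,0,0]
  ]
}}

```text
t: 15.03
tcp_pos: [0.6622, -0.0094, 0.071]
tcp_rot: [2.251, 2.188, -0.005]
contact_force: [-4.2, -19.4, 3.4]
opening: 0.5
gripper_force: 10.0
```

```bash
python3 -c "
from h import *
st()"
```

```text
t 15.0333 S mm [ -61.8 -193. ] z 71.0 yaw rel deg 89.98 F_s [ -3.6 -19.5   3.4] open 0.5
```

Call:
{"op": "carry_out", "data": {
  "targets": [
    [-0.02,0,0,0],
    [-0.06,0,0,0],
    [-0.1,0,0,0],
    [-0.12,0,-0.1,0],
    [-0.12,0,-0.2,0],
    [-0.12,0,-0.3,0],
    [-0.12,-0.1,-0.4,0],
    [-0.12,-0.22,-0.4,0],
    [-0.12,-0.34,-0.4,0],
    [-0.12,-0.46,-0.4,0],
    [-0.12,-0.58,-0.4,0],
    [-0.12,-0.6,-0.4,0],
    [-0.12,-0.6,-0.4,0]
  ]
}}

```text
t: 16.12
tcp_pos: [0.48, -0.0375, 0.1913]
tcp_rot: [2.253, 2.189, 0.0]
contact_force: [0.5, -0.2, -0.7]
opening: 0.501
gripper_force: 0.0
```

```bash
python3 -c "
from h import *
look('o5')"
```

```text
t 16.1667 S mm [-241.3 -226.3] z 191.3 yaw rel deg 89.95 F_s [0.2 0.4 0.1] open 0.5
rect S [[-131.9, -180.6], [0.4, -181.6], [1.7, -1.7], [-130.6, -0.7]] centre [-65.1 -91.1] yaw deg -0.41222622632264955
mug [[ 0.6608 -0.2543]]
dish [[ 0.6582 -0.3968]]
vial [[ 0.5751 -0.3218]]
```

View pics/o5.png

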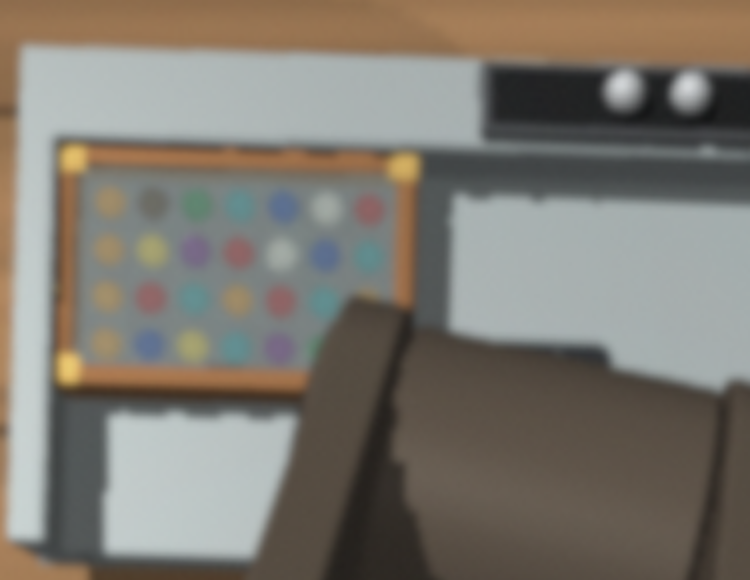

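The case sits in the corner, with corners at crop (60,145), (420,152) and (58,385). I push gently on the front edge once more to make sure it is flush at the back.

Call:
{"op": "carry_out", "data": {
  "targets": [
    [0.45,0.25,0,1],
    [0.45,0.25,0,1],
    [0.45,0.25,0,1],
    [0.45,0.25,0,1],
    [0.45,0.25,0,1],
    [0.45,0.25,0,1],
    [0.45,0.25,0,1],
    [0.45,0.25,0,1]
  ],
  "fingers": 1
}}

```text
t: 17.03
tcp_pos: [0.5608, 0.0962, 0.1899]
tcp_rot: [-2.92, -1.158, 0.001]
contact_force: [0.5, -0.9, 0.6]
opening: 0.979
gripper_force: 0.0
```

Call:
{"op": "carry_out", "data": {
  "targets": [
    [0,0,0,1],
    [0,0,0,1],
    [0,0,0,1],
    [0,0,0,1],
    [0,0,0,1],
    [0,0,0,1],
    [0,0,0,1],
    [0,0,0,1],
    [0,0,0.1,1],
    [0,0,0.2,1],
    [0,0,0.3,1],
    [0,0,0.36,1],
    [0,0,0.4,1],
    [0,0,0.4,1],
    [0,0,0.4,1]
  ]
}}

```text
t: 18.28
tcp_pos: [0.5603, 0.0957, 0.0702]
tcp_rot: [3.141, -0.04, -0.002]
contact_force: [0.5, 0.1, 0.1]
opening: 0.994
gripper_force: 0.0
```

```bash
python3 -c "
from h import *
st()"
```

```text
t 18.2833 S mm [-166.5  -90.8] z 70.2 yaw rel deg 0.13 F_s [0.5 0.1 0.1] open 0.99
```

Previous stop was at TCP -132.3 mm, so 34 mm to go (0.114).

Call:
{"op": "carry_out", "data": {
  "targets": [
    [0.02,0,0,0],
    [0.04,0,0,0],
    [0.06,0,0,0],
    [0.075,0,0,0],
    [0.083,0,0,0],
    [0.088,0,0,0],
    [0.093,0,0,0],
    [0.097,0,0,0],
    [0.101,0,0,0],
    [0.105,0,0,0],
    [0.108,0,0,0],
    [0.111,0,0,0],
    [0.114,0,0,0],
    [0.116,0,0,0],
    [0.118,0,0,0],
    [0.118,0,0,0]
  ]
}}

```text
t: 19.62
tcp_pos: [0.5946, 0.0948, 0.0706]
tcp_rot: [3.141, -0.044, -0.004]
contact_force: [-5.7, 0.5, 4.3]
opening: 1.0
gripper_force: 2.9
```

```bash
python3 -c "
from h import *
st()"
```

```text
t 19.6167 S mm [-132.3  -90.8] z 70.6 yaw rel deg -0.01 F_s [-5.8  0.4  4.3] open 1.0
```

Call:
{"op": "carry_out", "data": {
  "targets": [
    [0.003,0,0,0],
    [0.005,0,0,0],
    [0.005,0,0,0]
  ]
}}

```text
t: 19.87
tcp_pos: [0.5945, 0.0948, 0.0706]
tcp_rot: [3.141, -0.044, -0.009]
contact_force: [-13.1, 0.4, 9.7]
opening: 1.0
gripper_force: 6.7
```

Call:
{"op": "carry_out", "data": {
  "targets": [
    [-0.02,0,0,0],
    [-0.06,0,0,0],
    [-0.12,0,0,0],
    [-0.2,0,-0.1,0],
    [-0.3,0,-0.2,0],
    [-0.4,0,-0.3,0],
    [-0.5,0,-0.4,0],
    [-0.5,0,-0.4,0],
    [-0.5,0,-0.4,0]
  ]
}}

```text
t: 20.62
tcp_pos: [0.447, 0.0991, 0.1925]
tcp_rot: [-3.141, 0.043, -0.007]
contact_force: [0.3, 0.1, -0.7]
opening: 1.003
gripper_force: 0.0
```

```bash
python3 -c "
from h import *
look('o6')"
```

```text
t 20.6667 S mm [-279.3  -90.6] z 191.3 yaw rel deg 0.01 F_s [0.5 0.3 0.7] open 1.0
rect S [[-127.7, -179.6], [-0.5, -179.0], [-1.3, -0.7], [-128.6, -1.3]] centre [-64.5 -90.2] yaw deg 0.28049239251901115
mug [[ 0.6599 -0.2535]]
dish [[ 0.6622 -0.3916]]
vial [[ 0.5703 -0.3188]]
```

View pics/o6.png

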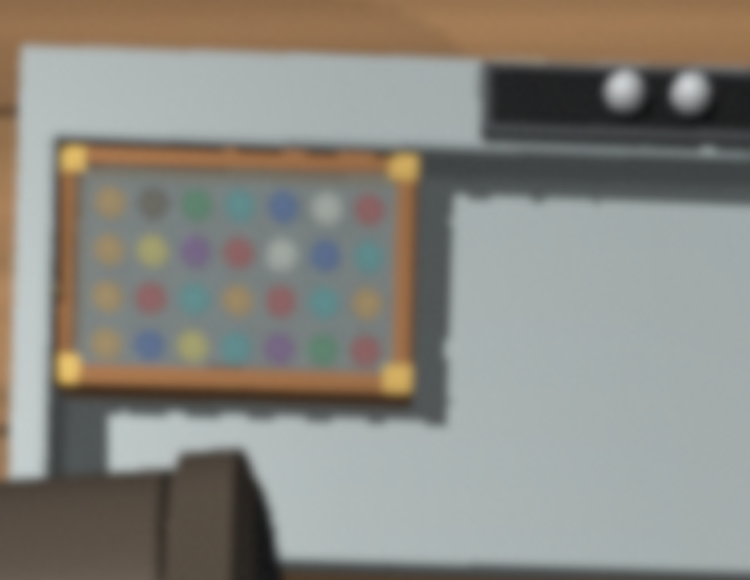

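The case sits square in the corner, from crop (60,145) to (412,395), stopped firmly against both rails. The bystanders have not moved beyond measurement noise, so I hand the job in.

```bash
python3 -c "
from plant import ctrl
print(ctrl.close_job())"
```

```text
the job is handed in; nothing more can be done
None
```

The case is pushed back square into the corner, flush against both rails as far as the top camera and the contact forces show; the mug, dish and vial stayed put, and the job was handed in at about 21 s (no verdict was returned).

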